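Shut and lock the access panel of a bench tester

ROBOT

A 6-joint arm with a two-finger parallel gripper is mounted at the origin on the work surface. World frame = base frame: x ahead of the robot, y to its left, z up, the work surface at z = 0. Lengths are in m, angles in rad, forces in N, time in s.
With the tool pointing down it reaches from about 0.35 to 0.875 m from the base axis. Payload 4.2 kg.
Tool frame: the origin (TCP) lies between the finger pads; the fingertips stand 22 mm ahead of it and the grasp point (between the pads) lies 3 mm ahead of it (bot.nose_length is the distance from the TCP to the fingertips, in m); x points along the fingers, z is the direction in which the jaws open and shut, and the axes are right-handed (so a half turn about x gives the same grasp; the last joint's range is limited). The gripper opens to 85 mm and grips with 20 to 120 N. Pads are 22 mm wide; open, the fingers measure 114 mm over their backs; the gripper's body (76 mm by 85 mm) begins 54 mm behind the grasp point. The pads swing forward as they close: fully open they stand 13 mm farther back than shut.
Start: joints at [1.585, 0.385, 0.008, 0, -1.194, -0.259], TCP at [0.151, 0.606, 0.253] pointing down, gripper open.
Joint ranges: [-3.14, 3.14], [-1.21, 2.06], [-1.07, 1.41], [-3.16, 2.05], [-2.99, -0.16], [-3.1, 3.1]. Speed limits (rad/s): [2.79, 2.79, 3.14, 3.14, 3.14, 3.14].

INTERFACE

Orientations are given as a rotation vector (axis times angle).
In Python, from workcell import telemetry, imaging, bot gives the robot as it stands.
- The arm moves only by the shell command python3 -m handwheel 'ROWS' [FORCE]. ROWS is a JSON object of lists of equal length, an entry for each row: "slide": the shift along the tool's x, y, z in mm, a list of three; "roll": the turn about the tool's x in rad; "jaw": the closure in counts, from 0 (fully open) to 255 (shut). A call has 1 to 12 rows; each row is the pose to reach, as a shift and turn from the pose measured when the call began, along the tool's axes at that moment; what a row does not reach only later rows make up. A row lasts 1/8 s, in which the tool goes at most 62.5 mm and 10.7 degrees, less where a joint would pass 70% of its speed; a pose out of reach is approached as far as the arm can. A call with a gripper value outside its range is refused whole. The fingers move at their own pace and stop on an object; FORCE is the grip in N (left out, the last holds). Time passes only in rows, so rows that repeat a pose let the fingers close. It gives the time, the measured TCP pose, the force and the opening at its end, in the units of the state.
- telemetry.get_state(): the state, without advancing time (a new reading comes with each control period).
- imaging.camera(name): name is "side" or "top"; returns the picture (384x512x3 uint8, red, green, blue); there is no depth.
- imaging.calibration(name): a dict with "vfov" (degrees; the focal length in pixels is half the picture's height over the tangent of half this angle, whatever the lens; pixels are square), "cx", "cy" (the principal point, pixels), "cam_to_world" (4x4, takes a point from camera to world coordinates). Camera axes: x right, y down, z forward; pixel columns grow to the right and rows downward; lengths in m; the calibration is good to about 2 mm. A picture is of the moment at which its call begins. calibration takes no time and is no camera call.
- bot.close_job(): hands the job in, once; it reports no verdict.
The state is a dict: "time": time; "joint_positions": joint angles; "joint_vel": joint speeds; "tau": joint torques, N m; "position": TCP position; "tcp_rot": TCP orientation; "ft_force": force on the tool from outside, world axes, zero at the start; "moment": the same for the moment, N m; "grip_width": finger opening in m.
Only numpy, scipy, OpenCV 4.12 (cv2) and the standard library are available. Lean on these libraries where they do the work, as an engineer would, in place of code of your own. Each camera call takes 0.05 s, during which the arm holds its last target. There are 200 camera calls.

TASK

Close up the tester on the cleanroom bench: first push its raised access panel down with the fingertips until it is fully shut, then set the fingertips in the slot of its quarter-turn fastener and turn it clockwise (seen from above) all the way to its stop, so that the panel is locked. Only touch, push and turn: grasp and lift nothing, do not lift the panel further open, do not turn the fastener before the panel is shut, leave the other things on the bench where they are, and finish clear of everything.

Things in the scene. Friction and masses are not known exactly. Their poses are not given: they have to be found in the camera images.
- housing: The tester: a fixed grey box 75 mm high. Origin on the bench (z 0) straight below the fastener's axis as it is with the panel shut; x points from the panel's free edge to its hinge, y left along the hinge, z up. It spans x -130 to 150, y -135 to 270 mm; the panel covers y -125 to 125, the rest (to 270) is a flat deck 75 mm up carrying a dish and a jar.
- panel (a joint): Access panel's hinge, rad: 0 = fully shut (hard stop), grows as the free edge rises; starts 0.2 to 0.42, stays where left. Hinge line at x 130, z 75 mm in the housing's frame, along its y. Aluminium plate 250 x 250 x 8 mm; its top face lies 10 mm above the hinge line, so 85 mm above the bench when shut. 2 to 4 N at the press point move it down.
- press_point (a point): Point on the panel's top face, midway along its width, 220 mm from the hinge line and 30 mm from the free edge, on the bare strip (62 mm wide) between free edge and fastener collar: a good place to push. With the panel shut it is at x -90, y 0, z 85 mm of the housing. Axes as the panel's: z normal to it, y along the hinge.
- slot (a point): Fastener's centre, level with its top; x along the slot, z up its axis. Steel disc 91 mm across, on the panel 130 mm from the hinge, in a dark fixed collar of the same height (94 mm inside, 116 outside, 20 high). The slot, 28 mm wide, 16 deep, flat dark floor, runs right across the disc; the collar closes its ends. Panel shut: mouth 105 mm, floor 89 mm above the bench.
- cam (a joint): Turn of the fastener, rad: 0 = unlocked, slot square to the hinge (along the housing's x); grows clockwise seen from above to a hard stop at 1.571 = locked, slot parallel to the hinge. Starts 0 to 0.35, stays where left; takes about 0.12 N m. The slot is wider than most fingertips, so they must turn further than the slot, by that play.
- deck_dish_center (a point): Centre of a shut clear round sample dish, 60 mm across, 16 mm high, on the tester's deck. Leave it alone.
- jar_center (a point): Centre of a small glass jar with a white cap, 38 mm across, 45 mm high, on the tester's deck. Leave it alone.
- dish_stack_center (a point): Centre of a stack of three clear sample dishes, 68 mm across, 48 mm high, on the bench in front of the tester. Leave it alone.
- screwdriver_grip (a point): Handle of a screwdriver, 170 mm long, lying on the bench to the right of the tester. Leave it alone.
- puck_center (a point): Centre of a turned aluminium weight with a knob, 44 mm across, 42 mm high, on the bench at the right of the tester. Leave it alone.
- mouse_center (a point): Centre of a black computer mouse, 100 x 60 x 30 mm, on the bench at the left. Leave it alone.

How it is judged:
On the way, in this order (a step that is already met when the one before it is completed fails the run):
1. the panel is pushed fully shut while the fastener is still unlocked (value of joint panel below 0.03 rad and value of joint cam below 0.6 rad), for 0.2 s.
2. the fastener is turned clockwise to its stop with the panel shut (value of joint panel below 0.03 rad and value of joint cam above 1.42 rad), for 0.2 s.
At the end, for the whole second after the job is handed in: The panel is shut (hinge below 0.03 rad) and the fastener stands at its locked stop (1.42 rad or more of 1.571), both at rest (all of step 2 and velocity of joint each of cam, panel below 0.05 rad/s); the robot touches nothing.
It fails at once if the fastener is turned before the panel is shut (value of joint cam above 0.6 rad and value of joint panel above 0.06 rad).
It fails at once if the panel is lifted further open (value of joint panel above 0.5 rad).
It fails at once if one of the other things is moved by more than 25 mm or lifted (distance of any of deck_dish_center, jar_center, dish_stack_center, screwdriver_grip, puck_center, mouse_center from where it was at the start of the episode above 0.025 m).
It also fails if it takes over 46 s, if anything falls off the work surface, if the arm or the gripper's body presses on something with over 40 N, if the wrist force passes 120 N, or if a joint passes its speed limit or range.

## Working session

There is one attempt and no reset: what is moved stays moved. The work goes in short steps, Python scripts to look and compute and a shell command to move; the robot and the scene stay as the last step left them, time stands still between calls to the robot, and variables do not carry over. Pictures are saved under pics/ and viewed, about 8 in all and at most 12, crops included, and the job is handed in when it is done.

```bash
mkdir -p pics; ls
python3 - <<'E'
from workcell import telemetry, imaging, bot
import cv2,numpy as np
for n in("top","side"):
    im=imaging.camera(n); cv2.imwrite(f"pics/{n}0.png",cv2.cvtColor(im,cv2.COLOR_RGB2BGR))
    c=imaging.calibration(n); print(n,c["vfov"],c["cx"],c["cy"]); print(np.round(c["cam_to_world"],4))
    print([k for k in c])
s=telemetry.get_state(); print(s); print(bot.nose_length)
E
```

```text
pics
top 46.72690392944994 256.23348890307096 197.0567902812465
[[-0.0237 -0.9921  0.1236  0.3651]
 [-0.9997  0.0244  0.0046  0.0792]
 [-0.0076 -0.1234 -0.9923  1.5919]
 [ 0.      0.      0.      1.    ]]
['vfov', 'cx', 'cy', 'cam_to_world']
side 49.93386282009704 244.8390874597661 190.5675725850116
[[ 0.9993 -0.0152  0.0348  0.5346]
 [-0.0368 -0.6117  0.7902 -0.8332]
 [ 0.0093 -0.7909 -0.6118  0.8132]
 [ 0.      0.      0.      1.    ]]
['vfov', 'cx', 'cy', 'cam_to_world']
{'time': 0.1, 'joint_positions': array([ 1.58464023e+00,  3.85497282e-01,  6.75582915e-03, -4.45588254e-04,
       -1.19400920e+00, -2.58590458e-01]), 'joint_vel': array([-0.00066372, -0.00117886,  0.00353801,  0.00308375,  0.00163681,
       -0.00071613]), 'tau': array([-4.25921089e-04, -3.93318343e+01,  1.88929492e+01,  4.19788286e+00,
       -2.58589200e-03,  4.12649072e-06]), 'position': array([0.15131238, 0.60590864, 0.25231612]), 'tcp_rot': array([ 1.38567385,  1.08186591, -1.38833349]), 'ft_force': array([ 0.15551049, -0.0859129 ,  0.73428621]), 'moment': array([0.00886669, 0.04033376, 0.05325227]), 'grip_width': 0.08536007456461632}
0.022
```

View pics/top0.png

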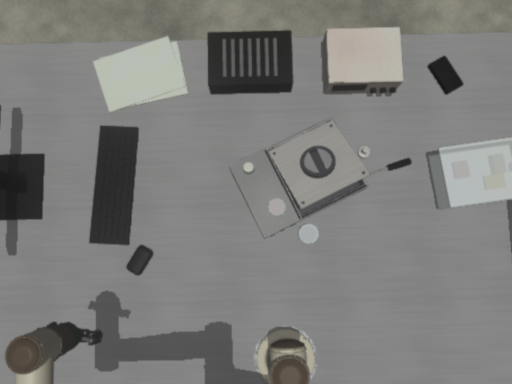

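View pics/side0.png

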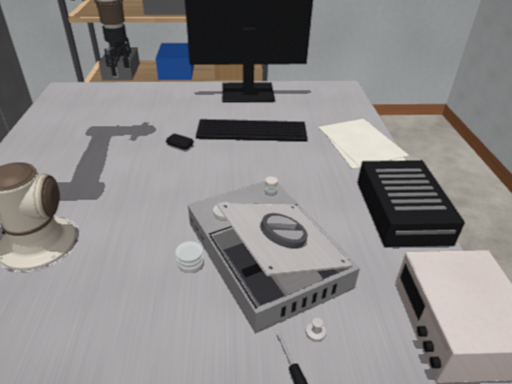

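Top view: tester around (305,170) with the raised panel, its fastener at (318,161). The gripper is at the lower left (90,337). In the side view the fastener is at (283,230), and the panel's free edge faces the lower left. I'll enlarge both crops.

Run:
```python
import cv2,numpy as np
a=cv2.imread("pics/top0.png")[110:250,220:400]; b=cv2.imread("pics/side0.png")[170:320,170:370]
a=cv2.resize(a,None,fx=4.4,fy=4.2857,interpolation=cv2.INTER_CUBIC); b=cv2.resize(b,None,fx=4,fy=4,interpolation=cv2.INTER_CUBIC)
cv2.imwrite("pics/topc.png",cv2.convertScaleAbs(a,alpha=1.5,beta=10));cv2.imwrite("pics/sidec.png",cv2.convertScaleAbs(b,alpha=1.2))
print(a.shape,b.shape)
```

```text
(600, 792, 3) (600, 800, 3)
```

View pics/topc.png

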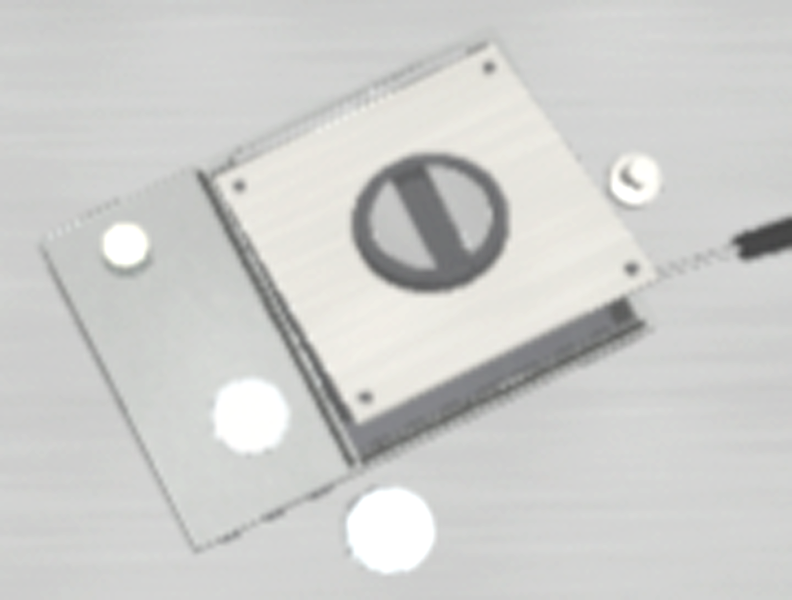

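View pics/sidec.png

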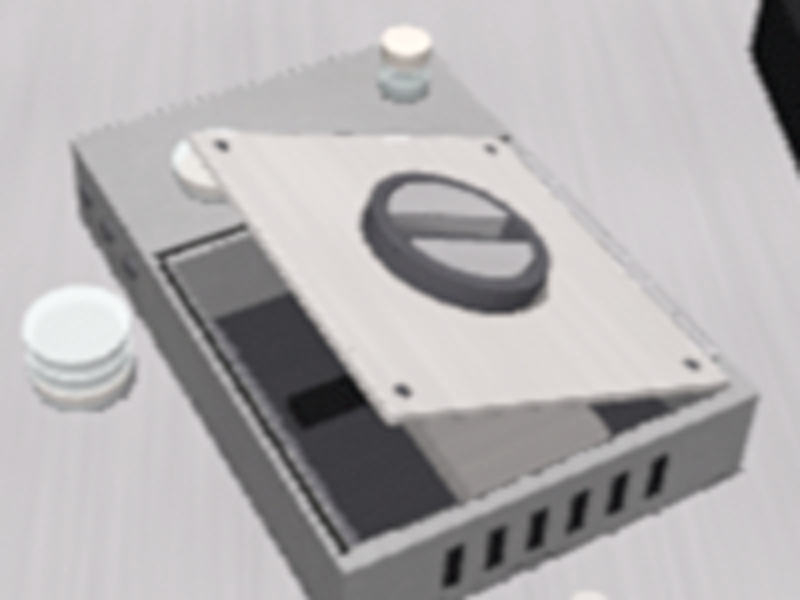

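Top crop: deck corners (40,245), (197,550), (648,325), (490,35). Panel free corners: (357,422), (655,275). Side crop: panel free corners (190,135), (390,415).

```bash
cat > h.py <<'E'
import numpy as np
from workcell import imaging
def ray(n,u,v):
    c=imaging.calibration(n);f=192/np.tan(np.radians(c["vfov"]/2));T=np.array(c["cam_to_world"])
    d=T[:3,:3]@np.array([(u-c["cx"])/f,(v-c["cy"])/f,1]);return T[:3,3],d/np.linalg.norm(d)
def onz(n,u,v,z):
    o,d=ray(n,u,v);return o+d*(z-o[2])/d[2]
def tri(a,b):
    (o1,d1),(o2,d2)=ray("top",*a),ray("side",*b)
    s=np.linalg.lstsq(np.c_[d1,-d2],o2-o1,rcond=None)[0];p,q=o1+s[0]*d1,o2+s[1]*d2
    return (p+q)/2,np.linalg.norm(p-q)
def T(u,v): return 219.5+(u+.5)/4.4+.0,109.5+(v+.5)/4.2857
def S(u,v): return 169.5+(u+.5)/4,169.5+(v+.5)/4
E
python3 - <<'E'
from h import *
H=np.array([[.15,.27],[-.13,.27],[-.13,-.135],[.15,-.135]])
W=np.array([onz("top",*T(*p),.075)[:2] for p in[(40,245),(197,550),(648,325),(490,35)]])
W2=np.array([onz("side",*S(*p),.075)[:2] for p in[(75,145),(343,555),(757,398)]])
def fit(H,W):
    h,w=H-H.mean(0),W-W.mean(0);th=np.arctan2((h[:,0]*w[:,1]-h[:,1]*w[:,0]).sum(),(h*w).sum())
    R=np.array([[np.cos(th),-np.sin(th)],[np.sin(th),np.cos(th)]]);t=W.mean(0)-R@H.mean(0)
    print(th,t,"res mm",np.round((H@R.T+t-W)*1e3,1));return R,t,th
R,t,th=fit(H,W); fit(H[[1,2]],W2[1:]); 
R2,t2,_=fit(np.r_[H,H[1:3]],np.r_[W,W2[1:]])
for a,b in[((357,422),(190,135)),((655,275),(390,415)),((431,222),(456,238)),((365,398),(222,146)),((630,268),(402,390))]:
    p,e=tri(T(*a),S(*b));q=R.T@(p[:2]-t);ang=np.arctan2(p[2]-.075,.13-q[0]);r=np.hypot(p[2]-.075,.13-q[0]);print(p,e,q,"panel",ang-np.arcsin(.010/r),r)
from workcell import telemetry
from scipy.spatial.transform import Rotation as Ro
s=telemetry.get_state();print(Ro.from_rotvec(s["tcp_rot"]).as_matrix().round(4))
E
```

```text
0.4381949114749512 [ 0.64164751 -0.1247933 ] res mm [[ 0.8  4.2]
 [-3.8  2.7]
 [-3.6 -6.5]
 [ 6.7 -0.4]]
1.9611644877471843 [ 0.72193004 -0.09413195] res mm [[-62.2 -25.6]
 [ 62.2  25.6]]
0.8057030720740281 [ 0.72511812 -0.13993349] res mm [[ -27.9  -23.9]
 [  27.1 -108.5]
 [ 147.6  -31.5]
 [  98.4   57.7]
 [-143.6  244.8]
 [-101.6 -138.6]]
[ 0.50209807 -0.05605155  0.17351356] 0.0010011368000857918 [-0.09719717  0.12145858] panel 0.36874264322082545 0.24763577059572373
[ 0.60735429 -0.2789696   0.17210742] 0.0027634731334974546 [-0.09647104 -0.12505877] panel 0.36447880190789556 0.2464122228849406
[ 0.65919491 -0.12008026  0.1438434 ] 0.0002646773272212625 [ 0.01788927 -0.00317771] panel 0.4746142005567548 0.1315607449995995
[ 0.52094608 -0.06282961  0.16993656] 0.00011792145470870013 [-0.0830059  0.1073236] panel 0.376377704859049 0.23320477296657488
[ 0.61424092 -0.26128353  0.17052377] 0.0011949996064397424 [-0.08273076 -0.11196573] panel 0.37915597897876624 0.2331934094609432
[[-4.000e-04  9.702e-01 -2.425e-01]
 [-2.000e-03 -2.425e-01 -9.702e-01]
 [-1.000e+00  1.000e-04  2.000e-03]]
```

```bash
cat >> h.py <<'E'
def fit(H,W):
    h,w=H-H.mean(0),W-W.mean(0);th=np.arctan2((h[:,0]*w[:,1]-h[:,1]*w[:,0]).sum(),(h*w).sum())
    R=np.array([[np.cos(th),-np.sin(th)],[np.sin(th),np.cos(th)]]);t=W.mean(0)-R@H.mean(0)
    print(th.round(3),t.round(4),"res mm",np.round((H@R.T+t-W)*1e3,1).tolist());return R,t,th
E
python3 - <<'E'
from h import *
H=np.array([[.15,.27],[-.13,.27],[-.13,-.135],[.15,-.135]])
W=np.array([onz("top",*T(*p),.075)[:2] for p in[(40,245),(197,550),(648,325),(490,35)]])
W2=np.array([onz("side",*S(*p),.075)[:2] for p in[(75,145),(343,555),(757,398)]])
fit(H[:3],W[:3]); fit(H[1:],W2)
R,t,th=fit(np.r_[H[:3],H[1:]],np.r_[W[:3],W2])
for a,b in[((357,422),(190,135)),((655,275),(390,415)),((431,222),(456,238)),((365,398),(222,146)),((630,268),(402,390)),((238,187),(490,148)),((489,67),(690,364))]:
    p,e=tri(T(*a),S(*b));q=R.T@(p[:2]-t);print(p.round(4),q.round(4),"panel",np.arctan2(p[2]-.075,.13-q[0])-np.arcsin(.01/np.hypot(p[2]-.075,.13-q[0])))
a,b=[onz("top",*T(*p),.145) for p in[(405,172),(455,268)]];print("slot yaw",np.arctan2(*(a-b)[1::-1]),"th",th)
for pa in(.37,0):
    l=np.array([.13-.22*np.cos(pa)+.01*np.sin(pa),0]);print("press",R@l+t,.075+.22*np.sin(pa)+.01*np.cos(pa))
E
```

```text
0.444 [ 0.6446 -0.1244] res mm [[1.7, 4.7], [-2.1, 1.7], [0.4, -6.4]]
0.435 [ 0.6448 -0.1264] res mm [[-3.5, 9.2], [-0.2, -12.1], [3.7, 2.9]]
0.44 [ 0.6444 -0.1255] res mm [[3.1, 3.5], [-1.4, 1.7], [-0.7, -7.3], [-4.8, 8.9], [0.2, -11.5], [3.5, 4.7]]
[ 0.5021 -0.0561  0.1735] [-0.0992  0.1234] panel 0.36585021849070903
[ 0.6074 -0.279   0.1721] [-0.0988 -0.1231] panel 0.3611403873772059
[ 0.6592 -0.1201  0.1438] [ 0.0157 -0.0014] panel 0.46717856720860923
[ 0.5209 -0.0628  0.1699] [-0.085   0.1093] panel 0.373217713261341
[ 0.6142 -0.2613  0.1705] [-0.085 -0.11 ] panel 0.3755211975208009
[0.7018 0.0224 0.0931] [0.1149 0.1095] panel 0.4380992880132687
[ 0.7947 -0.1776  0.0937] [ 0.1139 -0.1111] panel 0.44261837520275543
slot yaw 0.4242377464378427 th 0.4395158075899404
press [ 0.57967886 -0.1559469 ] 0.163878668488352
press [ 0.5629334  -0.16382044] 0.08499999999999999
```

```bash
python3 -m handwheel '{"slide":[[0,40,43],[0,80,86],[0,120,129],[0,160,172],[0,200,215],[0,240,258],[0,280,301],[0,320,344],[0,360,387],[0,400,430],[0,440,473],[0,480,516]],"roll":[0,0,0,0,0,0,0,0,0,0,0,0],"jaw":[255,255,255,255,255,255,255,255,255,255,255,255]}' 20
```

```text
time: 1.6
position: [0.4923, -0.013, 0.2533]
tcp_rot: [1.386, 1.082, -1.388]
ft_force: [1.0, 1.1, -0.1]
grip_width: 0.0002
```

```bash
python3 -m handwheel '{"slide":[[0,30,30],[0,60,65],[0,90,98],[0,113,123],[0,113,123],[20,113,123],[30,113,123],[30,113,123]],"roll":[0.15,0.3,0.45,0.6,0.75,0.9,0.9,0.9],"jaw":[255,255,255,255,255,255,255,255]}'
python3 - <<'E'
from workcell import telemetry,imaging;import cv2
from scipy.spatial.transform import Rotation as Ro
s=telemetry.get_state();print(Ro.from_rotvec(s["tcp_rot"]).as_matrix().round(4),s["joint_positions"].round(2))
cv2.imwrite("pics/side1.png",cv2.resize(imaging.camera("side")[100:330,120:420,::-1],None,fx=2.5,fy=2.5))
E
```

```text
time: 2.6
position: [0.5716, -0.1597, 0.2224]
tcp_rot: [1.981, 0.43, -1.988]
ft_force: [0.1, -0.2, -0.6]
grip_width: 0.0003
[[-3.000e-03  4.151e-01 -9.098e-01]
 [-1.800e-03 -9.098e-01 -4.151e-01]
 [-1.000e+00  4.000e-04  3.500e-03]] [ 0.    0.36 -0.12  0.   -1.1   0.43]
```

View pics/side1.png

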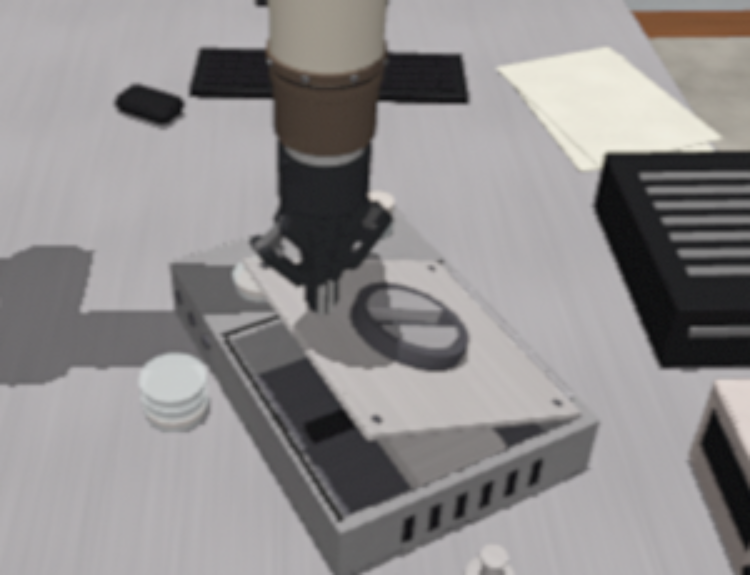

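The closed tips at (325,308) are over the bare strip between the free edge and the collar. I'll push down now.

```bash
python3 -m handwheel '{"slide":[[15,0,0],[28,0,0],[36,0,0],[44,0,1],[52,0,2],[60,0,4],[68,0,5],[76,0,6],[84,0,7],[92,0,8],[100,0,9],[106,0,9]],"roll":[0,0,0,0,0,0,0,0,0,0,0,0],"jaw":[255,255,255,255,255,255,255,255,255,255,255,255]}'
```

```text
time: 4.15
position: [0.5636, -0.1637, 0.1167]
tcp_rot: [1.982, 0.429, -1.987]
ft_force: [0.0, -0.1, 1.5]
grip_width: 0.0001
```

```bash
python3 -m handwheel '{"slide":[[4,0,0],[7,0,0],[9,0,0],[10,0,0],[11,0,0],[11,0,0]],"roll":[0,0,0,0,0,0],"jaw":[255,255,255,255,255,255]}'
```

```text
time: 4.9
position: [0.5636, -0.1636, 0.1071]
tcp_rot: [1.982, 0.429, -1.986]
ft_force: [-2.6, 1.5, 7.3]
grip_width: -0.0001
```

```bash
python3 -m handwheel '{"slide":[[1,0,0],[2,0,0],[2,0,0],[2,0,0]],"roll":[0,0,0,0],"jaw":[255,255,255,255]}'
```

```text
time: 5.4
position: [0.5636, -0.1637, 0.107]
tcp_rot: [1.982, 0.429, -1.985]
ft_force: [-4.4, 1.6, 11.6]
grip_width: -0.0003
```

```bash
python3 -m handwheel '{"slide":[[-30,0,0],[-60,0,20],[-80,0,60],[-80,0,100],[-80,0,140],[-80,0,170],[-80,0,170]],"roll":[0,0,0,0,0,0,0],"jaw":[120,120,120,120,120,120,120]}'
python3 - <<'E'
from workcell import imaging;import cv2
for n in("top","side"): cv2.imwrite(f"pics/{n}2.png",imaging.camera(n)[:,:,::-1])
a=cv2.imread("pics/top2.png")[110:250,220:400];b=cv2.imread("pics/side2.png")[190:290,230:350]
cv2.imwrite("pics/topc2.png",cv2.convertScaleAbs(cv2.resize(a,(792,600),interpolation=cv2.INTER_CUBIC),alpha=1.5,beta=10))
cv2.imwrite("pics/sidec2.png",cv2.resize(b,(720,600),interpolation=cv2.INTER_CUBIC))
E
```

```text
time: 6.28
position: [0.4077, -0.2346, 0.1875]
tcp_rot: [1.984, 0.427, -1.985]
ft_force: [0.5, 0.7, -0.6]
grip_width: 0.0451
```

View pics/topc2.png

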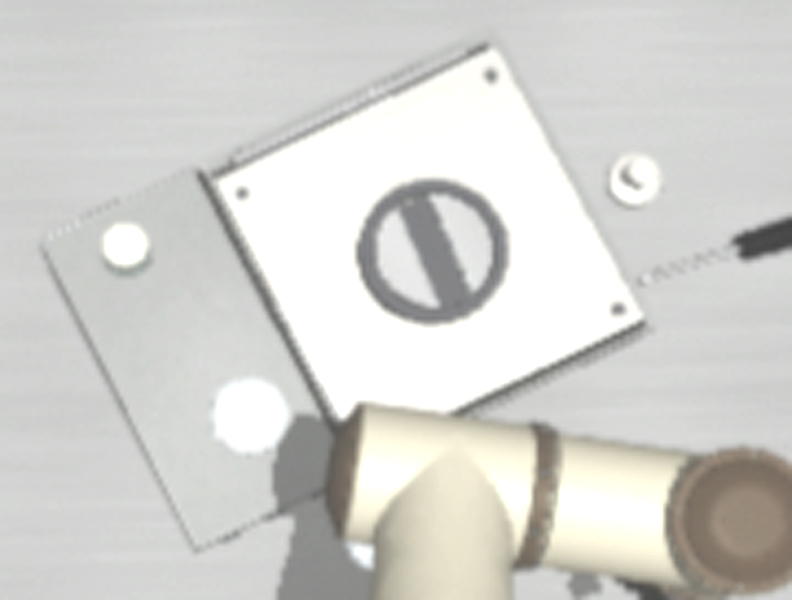

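View pics/sidec2.png

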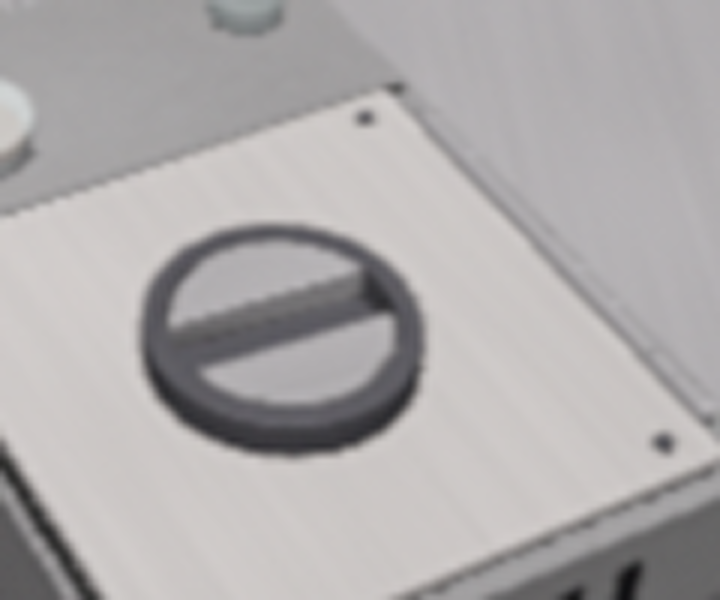

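The panel is shut. Fastener in the top crop: centre about (432,250), slot running from (415,200) to (455,300). I'll measure it from the two bright half-discs in both views.

Run:
```python
from h import *;import cv2
from workcell import telemetry
from scipy.spatial.transform import Rotation as Ro
def segs(n,c,r):
    g=cv2.cvtColor(cv2.imread(f"pics/{n}2.png"),cv2.COLOR_BGR2GRAY)
    x0,y0=c[0]-r,c[1]-r;k=8
    p=cv2.resize(g[y0:y0+2*r,x0:x0+2*r],None,fx=k,fy=k,interpolation=cv2.INTER_CUBIC)
    th,m=cv2.threshold(p,0,255,cv2.THRESH_OTSU)
    N,L,st,ce=cv2.connectedComponentsWithStats(m)
    print(n,th)
    out=[]
    for i in range(1,N):
        x,y,w,h,a=st[i]
        if a>300 and x>0 and y>0 and x+w<2*r*k and y+h<2*r*k:
            ij=np.argwhere(L==i)[:,::-1]
            P=np.array([onz(n,x0-.5+(u+.5)/k,y0-.5+(v+.5)/k,.105)[:2] for u,v in ij]);out.append((len(P),P.mean(0)));print(" seg",len(P),P.mean(0).round(4))
    out=sorted(out,key=lambda o:-o[0])[:2]
    d=out[0][1]-out[1][1];d=d*np.sign(d[1]);print(" centre",(out[0][1]+out[1][1])/2,"slot yaw",np.arctan2(d[1],d[0])-np.pi/2,"sep",np.hypot(*d))
segs("top",(318,168),20);segs("side",(277,246),27)
s=telemetry.get_state();M=Ro.from_rotvec(s["tcp_rot"]).as_matrix();print(s["position"],M.round(4),np.arctan2(-M[1,2],-M[0,2]))
```

```text
top 125.0Traceback (most recent call last):
  File "<stdin>", line 19, in <module>
  File "<stdin>", line 16, in segs
  File "h.py", line 7, in onz
    o,d=ray(n,u,v);return o+d*(z-o[2])/d[2]
        ~~~^^^^^^^
  File "h.py", line 4, in ray
    c=imaging.calibration(n);f=192/np.tan(np.radians(c["vfov"]/2));T=np.array(c["cam_to_world"])
ValueError: time passes only in moves, steps and waits
```

```bash
sed -i 's/^from workcell import imaging/from workcell import imaging\nCAL={n:imaging.calibration(n) for n in("top","side")}/; s/c=imaging.calibration(n)/c=CAL[n]/' h.py
python3 - <<'E'
from h import *;import cv2
from workcell import telemetry
from scipy.spatial.transform import Rotation as Ro
def segs(n,c,r):
    g=cv2.cvtColor(cv2.imread(f"pics/{n}2.png"),cv2.COLOR_BGR2GRAY)
    x0,y0=c[0]-r,c[1]-r;k=8
    p=cv2.resize(g[y0:y0+2*r,x0:x0+2*r],None,fx=k,fy=k,interpolation=cv2.INTER_CUBIC)
    th,m=cv2.threshold(p,0,255,cv2.THRESH_OTSU)
    N,L,st,ce=cv2.connectedComponentsWithStats(m)
    out=[]
    for i in range(1,N):
        x,y,w,h,a=st[i]
        if a>300 and x>0 and y>0 and x+w<2*r*k and y+h<2*r*k:
            u,v=ce[i];P=onz(n,x0-.5+(u+.5)/k,y0-.5+(v+.5)/k,.105)[:2];out.append((a,P));print(n,"seg",a,P.round(4))
    out=sorted(out,key=lambda o:-o[0])[:2]
    d=out[0][1]-out[1][1];d=d*np.sign(d[1]);print(" centre",(out[0][1]+out[1][1])/2,"slot yaw",np.arctan2(d[1],d[0])-np.pi/2,"sep",np.hypot(*d))
segs("top",(318,168),20);segs("side",(277,246),27)
s=telemetry.get_state();M=Ro.from_rotvec(s["tcp_rot"]).as_matrix();print(s["position"],M.round(4),np.arctan2(-M[1,2],-M[0,2]))
E
```

```text
top seg 9520 [ 0.6538 -0.1518]
top seg 9976 [ 0.6358 -0.1017]
 centre [ 0.64480214 -0.12671973] slot yaw 0.3453409614713592 sep 0.053219987922177386
side seg 14994 [ 0.6347 -0.1019]
side seg 16870 [ 0.6524 -0.152 ]
 centre [ 0.6435616 -0.1269655] slot yaw 0.3399495757422799 sep 0.053068379925237476
[ 0.40976038 -0.23424627  0.18760865] [[ 1.000e-03  4.157e-01 -9.095e-01]
 [-3.200e-03 -9.095e-01 -4.157e-01]
 [-1.000e+00  3.300e-03  4.000e-04]] 0.42867165458363643
```

```bash
python3 -m handwheel '{"slide":[[0,0,-40],[0,0,-90],[0,0,-140],[0,0,-190],[0,0,-235],[15,0,-258],[40,0,-258],[45,0,-258],[45,0,-258]],"roll":[0,0,0.03,0.06,0.086,0.086,0.086,0.086,0.086],"jaw":[120,120,120,120,120,120,120,120,120]}'
python3 - <<'E'
from workcell import imaging,telemetry;import cv2,numpy as np
from scipy.spatial.transform import Rotation as Ro
s=telemetry.get_state();M=Ro.from_rotvec(s["tcp_rot"]).as_matrix();print(s["position"],np.arctan2(-M[1,2],-M[0,2]))
print("err mm in tool",M.T@(np.array([.6442,-.1268,s["position"][2]])-s["position"])*1e3)
b=imaging.camera("side")[190:290,230:350,::-1]
cv2.imwrite("pics/sidec3.png",cv2.resize(b,(720,600),interpolation=cv2.INTER_CUBIC))
E
```

```text
time: 7.5
position: [0.6449, -0.1269, 0.1424]
tcp_rot: [2.034, 0.349, -2.033]
ft_force: [-0.3, -0.1, 0.3]
grip_width: 0.045
[ 0.6449237  -0.12689007  0.1423578 ] 0.34327381665504547
err mm in tool [-0.00090528 -0.32838968  0.65116623]
```

View pics/sidec3.png

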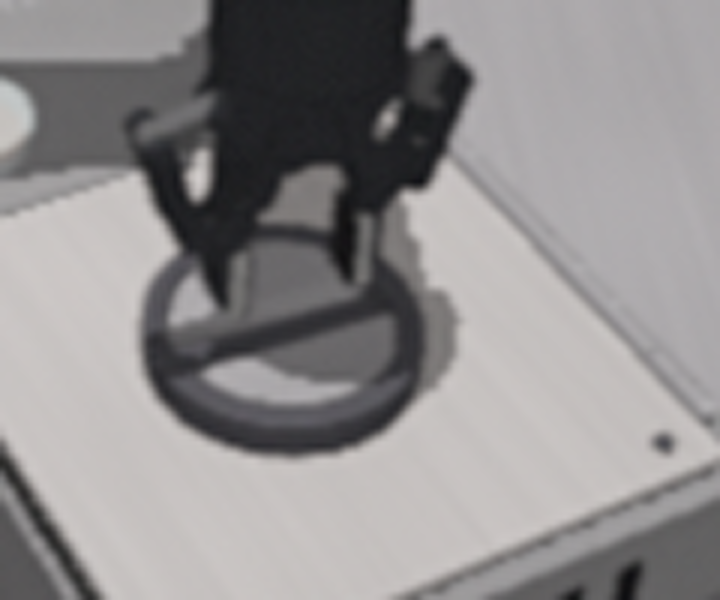

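The fingertips, at (225,300) and (350,280), stand over the slot line and inside the collar. I'll descend.

```bash
python3 -m handwheel '{"slide":[[8,0,0],[14,0,0],[19,0,0],[24,0,0],[29,0,0],[29,0,0]],"roll":[0,0,0,0,0,0],"jaw":[120,120,120,120,120,120]}'
```

```text
time: 8.3
position: [0.6449, -0.1272, 0.1136]
tcp_rot: [2.034, 0.348, -2.033]
ft_force: [-0.0, -0.3, -0.6]
grip_width: 0.045
```

```bash
python3 -m handwheel '{"slide":[[0,0,0],[0,0,0],[0,0,0],[0,0,0],[0,0,0],[0,0,0],[0,0,0],[0,0,0],[0,0,0],[0,0,0],[0,0,0],[0,0,0]],"roll":[0.07,0.15,0.25,0.35,0.45,0.55,0.65,0.75,0.85,0.95,1.05,1.15],"jaw":[120,120,120,120,120,120,120,120,120,120,120,120]}'; python3 -c "
from workcell import telemetry as t;s=t.get_state();print(s['moment'],s['joint_positions'].round(2))"
```

```text
time: 9.8
position: [0.6451, -0.1265, 0.1138]
tcp_rot: [-1.747, 0.749, 1.742]
ft_force: [0.4, 2.0, -0.0]
grip_width: 0.0454
[0.5382049  0.07090826 0.14435925] [ 0.05  0.56 -0.08  0.   -0.93 -0.86]
```

```bash
python3 -m handwheel '{"slide":[[0,0,0],[0,0,0],[0,0,0],[0,0,0],[0,0,0],[0,0,0],[0,0,0]],"roll":[0.08,0.17,0.26,0.34,0.4,0.43,0.43],"jaw":[120,120,120,120,120,120,120]}'; python3 -c "
from workcell import telemetry as t;import numpy as np
from scipy.spatial.transform import Rotation as R
s=t.get_state();M=R.from_rotvec(s['tcp_rot']).as_matrix();print(s['moment'],np.arctan2(-M[1,2],-M[0,2]))"
```

```text
time: 10.68
position: [0.6447, -0.1267, 0.1138]
tcp_rot: [-1.452, 1.036, 1.448]
ft_force: [-1.8, -1.4, 0.7]
grip_width: 0.0454
[-0.37769387  0.4280133   0.06558253] -1.2390865529322865
```

```bash
python3 -m handwheel '{"slide":[[0,0,0],[0,0,0],[0,0,0],[0,0,0]],"roll":[0.04,0.08,0.1,0.1],"jaw":[120,120,120,120]}'; python3 -c "
from workcell import telemetry as t;import numpy as np
from scipy.spatial.transform import Rotation as R
s=t.get_state();M=R.from_rotvec(s['tcp_rot']).as_matrix();print(s['moment'],np.arctan2(-M[1,2],-M[0,2]))"
```

```text
time: 11.18
position: [0.6447, -0.1267, 0.1139]
tcp_rot: [-1.39, 1.089, 1.384]
ft_force: [-3.3, -2.5, -0.2]
grip_width: 0.0455
[-0.46632488  0.65860456  5.36961502] -1.3274948634333947
```

Moment of 5.4 N m: at the hard stop. I'll back off within the play, then lift out and retreat.

```bash
python3 -m handwheel '{"slide":[[0,0,0],[0,0,0],[0,0,0],[-15,0,0],[-40,0,0],[-80,0,0],[-100,0,0],[-100,0,0]],"roll":[-0.08,-0.14,-0.14,-0.14,-0.14,-0.14,-0.14,-0.14],"jaw":[120,120,120,120,120,120,120,120]}'; python3 -c "
from workcell import telemetry as t;import numpy as np
from scipy.spatial.transform import Rotation as R
s=t.get_state();M=R.from_rotvec(s['tcp_rot']).as_matrix();print(M.round(3))"
```

```text
time: 12.18
position: [0.646, -0.1261, 0.2172]
tcp_rot: [-1.491, 1.006, 1.477]
ft_force: [0.3, -0.3, -0.4]
grip_width: 0.0454
[[ 0.006 -0.929 -0.371]
 [-0.005 -0.371  0.929]
 [-1.    -0.004 -0.007]]
```

```bash
python3 -m handwheel '{"slide":[[-10,50,0],[-10,100,0],[-10,150,0],[-10,200,0],[-10,240,0],[-10,250,0],[-10,250,0],[-10,250,0]],"roll":[0,0,0,0,0,0,0,0],"jaw":[120,120,120,120,120,120,120,120]}'
python3 - <<'E'
from workcell import imaging;import cv2
for n in("top","side"): cv2.imwrite(f"pics/{n}4.png",imaging.camera(n)[:,:,::-1])
b=cv2.imread("pics/side4.png")[160:320,160:370]
cv2.imwrite("pics/sidec4.png",cv2.resize(b,(787,600),interpolation=cv2.INTER_CUBIC))
E
```

```text
time: 13.18
position: [0.4148, -0.2186, 0.2261]
tcp_rot: [-1.491, 1.006, 1.477]
ft_force: [1.0, 0.4, 0.8]
grip_width: 0.045
```

View pics/sidec4.png

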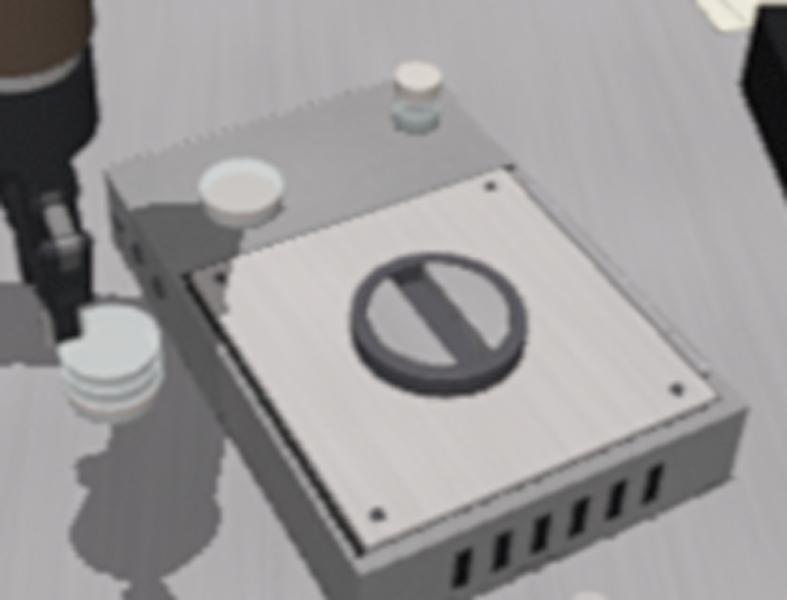

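The panel is shut, and the slot (from (400,275) to (475,360)) looks parallel to the hinge edge. I'll check its angle numerically.

Run:
```python
from h import *;import cv2
n,c,r,k="side",(277,246),27,8
g=cv2.cvtColor(cv2.imread("pics/side4.png"),cv2.COLOR_BGR2GRAY);x0,y0=c[0]-r,c[1]-r
p=cv2.resize(g[y0:y0+2*r,x0:x0+2*r],None,fx=k,fy=k,interpolation=cv2.INTER_CUBIC)
_,m=cv2.threshold(p,0,255,cv2.THRESH_OTSU);N,L,st,ce=cv2.connectedComponentsWithStats(m)
P=[]
for i in range(1,N):
    x,y,w,h,a=st[i]
    if a>3000 and x>0 and y>0 and x+w<2*r*k and y+h<2*r*k: P.append(onz(n,x0-.5+(ce[i][0]+.5)/k,y0-.5+(ce[i][1]+.5)/k,.105)[:2])
print(P);d=P[0]-P[1];d*=np.sign(d[0]);y=np.arctan2(d[1],d[0]);print("slot yaw",y-np.pi/2,"cam ~",.4395-(y-np.pi/2), np.linalg.norm(d))
s=[S(0,0)];q=lambda u,v:(159.5+(u+.5)/3.75,159.5+(v+.5)/3.75)
C=[onz("side",*q(*a),.085)[:2] for a in[(220,278),(377,514),(677,389),(490,186)]]
for a,b in((0,1),(3,2)): v=C[a]-C[b];print("hinge-parallel yaw",np.arctan2(v[1],v[0])-np.pi/2)
```

```text
[array([ 0.66836454, -0.11651503]), array([ 0.62054999, -0.13929558])]
slot yaw -1.1261775617251624 cam ~ 1.5656775617251624 0.05296399465286635
hinge-parallel yaw 0.4389263798522265
hinge-parallel yaw 0.43725133792770166
```

Cam is about 1.565 rad (stop 1.571), and the screw lines agree with the hinge yaw of 0.438. The job is done, so I'm handing it in.

```bash
python3 -c "
from workcell import bot,telemetry;print(telemetry.get_state()['ft_force']);print(bot.close_job())"
```

```text
[-0.73036713 -0.41580146 -1.11229382]
the job is handed in; nothing more can be done
None
```

I pushed the panel shut and turned the fastener clockwise to its locked stop. I then lifted clear and handed the job in at about 13 s of the 46 s allowed.

- **Panel:** I pressed with closed fingertips on the bare strip. They stopped 85 mm above the bench, the panel's shut height, and pushing further raised the force to 11.6 N without moving it. The last picture shows the panel shut.
- **Fastener:** With the jaws part open in the slot, I turned until the moment jumped to 5.4 N m at the hard stop. The last picture puts it at about 1.565 rad of 1.571, with the slot parallel to the hinge.
- **Surroundings:** In the last side view the deck dish, jar and dish stack look undisturbed. I did not measure them, and the screwdriver, puck and mouse were outside that crop. The gripper ended about 0.25 m from the fastener, with only about 1 N on the wrist sensor.

The first housing fit from the side view was wrong because I had matched the corners wrongly. After correcting it, the residuals were still up to about 12 mm. I therefore took the fastener's centre from its two bright half-discs, where the two views agreed to about 1 mm. No other check failed.

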